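# Change the board under the inspection microscope

## Task

Draw the finished board out from under the inspection microscope by its upright grip and lay it flat and wholly on the grey mat. Then take the waiting board that has the one large square chip, set it flat in the microscope's guide channel with its grip towards the mouth, slide it in under the hood until the chip is centred under the lens, and let go. Do not drop the boards or knock the hood, and leave the other waiting board and everything else where they are.

Things in the scene. Friction and masses are not known exactly. Their poses are not given: they have to be found in the camera images.
- board_done: Circuit board on a carrier plate 140 x 70 x 6 mm, with an upright steel grip fin at one end (28 along x, 10 thick along y, top 56 above the underside). Origin: underside, below the fin's centre; x runs along the board away from the fin (plate x -15 to 125, y -35 to 35). Finished one: four small chips; starts in the channel, grip towards the robot. Parts up to 12 high.
- board_next: Circuit board on a carrier plate 140 x 70 x 6 mm, with an upright steel grip fin at one end (28 along x, 10 thick along y, top 56 above the underside). Origin: underside, below the fin's centre; x runs along the board away from the fin (plate x -15 to 125, y -35 to 35). Has one large square chip (30 x 30, top 11 high); starts on the bench at the left.
- board_other: Circuit board on a carrier plate 140 x 70 x 6 mm, with an upright steel grip fin at one end (28 along x, 10 thick along y, top 56 above the underside). Origin: underside, below the fin's centre; x runs along the board away from the fin (plate x -15 to 125, y -35 to 35). Has two rows of narrow components (top 14 high); on the bench at the left, to stay there.
- chip (a point): Centre of the top of the large square chip on board_next: 100 mm from the fin's centre along the board's x, on its centre line, 11 mm above its underside.
- stage: White microscope base, fixed, 8 mm thick. Origin on the bench under the lens axis; x runs inwards along the channel from its open mouth (robot side). Base x -200 to 70, y -58 to 58. Channel floor z=8. Two guide rails 12 high above the floor, inner faces at y=+-37.5, x -85 to 50, flared lead-ins out to x=-115. End stop 10 high, face at x=50. Pillar 28 diameter, 243 high at x=50, y=-105.
- lens (a point): Point on the channel floor straight below the lens axis; axes as for stage.
- hood: Black light hood bridging the channel, and the white camera head above it; fixed. Same origin and axes as stage. Hood from x=-34 to +34, y=-51 to +51; its underside is 24 mm above the channel floor, resting on the rails; hood top at z=40. Camera nose and body (x=-28 to +55, y=-30 to +30) rise above to z=220.
- mat: Flat grey mat, 200 (x) x 130 (y) x 3 mm, fixed to the bench at the robot's right. Origin at the centre of its underside.
- done_c0 (a point): Underside corner of board_done's plate: grip end, -y side.
- done_c1 (a point): Underside corner of board_done's plate: grip end, +y side.
- done_c2 (a point): Underside corner of board_done's plate: far end, -y side.
- done_c3 (a point): Underside corner of board_done's plate: far end, +y side.
- meter: Bystander: handheld multimeter, 90 x 180 x 46 high, lying on its back (mm). Origin under its centre.
- solvent: Bystander: white bottle, 56 diameter, 140 high, standing (mm). Origin under its centre.
- spool: Bystander: steel solder spool, 52 diameter, 42 high (mm). Origin under its centre.
- flux: Bystander: small amber jar, 40 diameter, 60 high (mm). Origin under its centre.
- driver: Bystander: screwdriver, about 150 long, lying along its own x axis (mm).
- pot: Bystander: grey cup, 70 diameter, 80 high (mm). Origin under its centre.
- tape: Bystander: flat paper-coloured tape ring, 70 diameter, 20 high (mm). Origin under its centre.
Mind the look-alikes: they are no part of the job. Leave any yellow look-alike of the board_done alone. What is shaped like the board_next but pink is not meant.

How it is judged:
By the outcome, as a careful person would: the job done as asked, in the order asked, and still so for the second after the job is handed in, with the robot touching nothing.
It also fails if it takes over 67 s, if anything falls off the work surface, if the arm or the gripper's body presses on something with over 40 N, if the wrist force passes 120 N, or if a joint passes its speed limit or range.

## Robot

A 6-joint arm with a two-finger parallel gripper is mounted at the origin on the work surface. World frame = base frame: x ahead of the robot, y to its left, z up, the work surface at z = 0. Lengths are in m, angles in rad, forces in N, time in s.
With the tool pointing down it reaches from about 0.25 to 0.775 m from the base axis. Payload 4 kg.
Tool frame: the origin (TCP) lies midway between the tips of the shut fingers; the grasp point (between the pads) lies 19 mm behind it; z points along the fingers, y is the line along which they close (so a half turn about z gives the same grasp; the last joint's range is limited). The gripper opens to 94 mm and grips with 3 to 60 N. Pads are 16 mm wide; open, the fingers measure 119 mm over their backs; the gripper's body (75 mm by 177 mm) begins 78 mm behind the grasp point.
Start: joints at [1.135, 0.087, 1.371, -0, 1.684, -0.103], TCP at [0.18, 0.52, 0.182] pointing down, gripper open.
Joint ranges: [-3.1, 3.1], [-0.76, 2.03], [0.27, 2.55], [-1.08, 4.22], [0.17, 2.65], [-2.57, 2.57]. Speed limits (rad/s): [2.79, 2.79, 3.14, 3.14, 3.14, 3.14].

## Interface

Orientations are given as [roll, pitch, yaw] about the fixed x, y, z axes, in that order (R = Rz(yaw) Ry(pitch) Rx(roll)).
In Python, from bench import robot gives the robot as it stands. The module is installed in compiled form; this text tells all that it offers.
- The arm moves only by the tool arm_command, never from a script. Its argument "targets" is a list of rows, each a list of 4 numbers: the shift along the world's x, y, z as a fraction of full scale, then the turn about the world's z as a fraction of full scale. A call has 1 to 8 rows; each row is the pose to reach, as a shift and turn from the pose commanded when the call began; what a row does not reach only later rows make up. Full scale, the value 1, is 0.5 m for a shift and 120 degrees for a turn. A row lasts 1/12 s, in which the tool goes at most 41.7 mm and 7.16 degrees, less where a joint would pass 70% of its speed; a pose out of reach is approached as far as the arm can. A call with a number of a shift or a turn outside -1 to 1 is refused whole. A call with a gripper value outside its range is refused whole. "claw" is the closure, from 0 (fully open) to 1 (shut), set as the call begins (left out, the last holds). The fingers move at their own pace and stop on an object; the grip force is fixed at half the most. Time passes only in rows, so rows that repeat a pose let the fingers close. It gives the time, the measured TCP pose, the force, the opening and the grip force at its end, in the units of the state.
- robot.get_obs(): the state, without advancing time (a new reading comes with each control period).
- robot.snapshot(name): name is "scene" or "top" or "wrist"; returns the picture (400x640x3 uint8, red, green, blue); there is no depth.
- robot.camera_info(name): a dict with "vfov" (degrees; the focal length in pixels is half the picture's height over the tangent of half this angle, whatever the lens; pixels are square), "cx", "cy" (the principal point, pixels), "extrinsics" (4x4, takes a point from camera to world coordinates); the wrist camera has in their place "T_tool_cam" (4x4, takes a point from camera to tool coordinates, whose origin is the TCP and whose axes are the flange's). Camera axes: x right, y up, looking along -z (the intrinsics and any distortion apply to the point x, -y, -z); pixel columns grow to the right and rows downward; lengths in m; the calibration is good to about 2 mm. A picture is of the moment at which its call begins: read the wrist's pose just before it. camera_info takes no time and is no camera call.
- robot.close_job(): hands the job in; it is judged then, once.
The state is a dict: "time": time; "joint_positions": joint angles; "qvel": joint speeds; "joint_torque": joint torques, N m; "tool_pos": TCP position; "ee_rot": TCP orientation; "wrist_force": force on the tool from outside, world axes, zero at the start; "wrist_torque": the same for the moment, N m; "width": finger opening in m; "finger_force": force on a finger pad.
Only numpy, scipy, OpenCV 4.12 (cv2) and the standard library are available. Lean on these libraries where they do the work, as an engineer would, in place of code of your own. Each camera call takes 0.05 s, during which the arm holds its last target. There are 200 camera calls.

## Working session

There is one attempt and no reset: what is moved stays moved. The work goes in short steps, Python scripts to look and compute and a tool call to move; the robot and the scene stay as the last step left them, time stands still between calls to the robot, and variables do not carry over. Pictures are saved under pics/ and viewed, at most 10 in all, crops included, and the job is handed in when it is done.

Besides the shell and the picture viewer there is one more tool, called after ">>>" by a JSON object that holds its "api" and its "payload", one argument or row to a line. arm_command: Moves the arm, as the interface text tells. Shift numbers are shares of 0.5 m and turn numbers shares of 120 degrees, none past 1 either way. Its arguments: {"type":"object","properties":{"targets":{"type":"array"},"claw":{"type":"number"}},"required":["targets"]}

```bash
mkdir -p pics; cat > h.py <<'E'
import numpy as np, cv2
from bench import robot
from scipy.spatial.transform import Rotation as R
def snap(name,fn=None):
    o=robot.get_obs(); im=robot.snapshot(name)
    if fn: cv2.imwrite('pics/'+fn,im[:,:,::-1])
    return im,cam(name,o)
def cam(name,o):
    c=robot.camera_info(name); f=200/np.tan(np.radians(c['vfov'])/2)
    if name=='wrist':
        T=np.eye(4);T[:3,:3]=R.from_euler('xyz',o['ee_rot']).as_matrix();T[:3,3]=o['tool_pos']
        E=T@np.array(c['T_tool_cam'])
    else: E=np.array(c['extrinsics'])
    return dict(f=f,cx=c['cx'],cy=c['cy'],E=E,raw=c)
def ray(c,u,v):
    d=np.array([(u-c['cx'])/c['f'],-(v-c['cy'])/c['f'],-1.]); d=c['E'][:3,:3]@d
    return c['E'][:3,3],d/np.linalg.norm(d)
def onz(c,u,v,z):
    p,d=ray(c,u,v); return p+d*(z-p[2])/d[2]
def tri(c1,a,c2,b):
    p,d=ray(c1,*a);q,e=ray(c2,*b)
    A=np.stack([d,-e],1);s=np.linalg.lstsq(A,q-p,rcond=None)[0]
    x,y=p+s[0]*d,q+s[1]*e
    return (x+y)/2,np.linalg.norm(x-y)
def proj(c,P):
    x=np.linalg.inv(c['E'])@np.append(P,1); return c['cx']+c['f']*x[0]/-x[2], c['cy']-c['f']*x[1]/-x[2]
E
python3 - <<'E'
from h import *
for n in('top','scene'):
    im,c=snap(n,n+'1.png'); print(n,{k:v for k,v in c['raw'].items()})
c=robot.camera_info('wrist');print(c)
print(robot.get_obs())
E
```

```text
top {'vfov': 52.133453245028655, 'cx': 312.3364468996193, 'cy': 200.2640450349347, 'extrinsics': array([[ 6.33753962e-04,  9.78801091e-01, -2.04812166e-01,
         2.49098291e-01],
       [-9.99994844e-01, -2.44407698e-05, -3.21110488e-03,
        -3.23697379e-02],
       [-3.14803873e-03,  2.04813145e-01,  9.78796029e-01,
         1.28953826e+00],
       [ 0.00000000e+00,  0.00000000e+00,  0.00000000e+00,
         1.00000000e+00]])}
scene {'vfov': 46.90305893540275, 'cx': 318.6758594020832, 'cy': 192.97055556528912, 'extrinsics': array([[-0.83277596, -0.38676839,  0.39609898,  1.0611828 ],
       [ 0.55335098, -0.55963939,  0.61693309,  0.81871634],
       [-0.01693763,  0.73294881,  0.68007291,  0.98153676],
       [ 0.        ,  0.        ,  0.        ,  1.        ]])}
{'vfov': 63.13136541640732, 'cx': 314.67526555005185, 'cy': 198.7800952587901, 'T_tool_cam': array([[ 1.68393488e-04,  9.71116504e-01,  2.38605755e-01,
         6.80845678e-02],
       [ 9.99999094e-01, -4.82166918e-04,  1.25666255e-03,
         2.41227486e-04],
       [ 1.33541354e-03,  2.38605327e-01, -9.71115706e-01,
        -2.01347569e-01],
       [ 0.00000000e+00,  0.00000000e+00,  0.00000000e+00,
         1.00000000e+00]])}
{'time': 0.1, 'joint_positions': array([ 1.13493427e+00,  8.78564202e-02,  1.37209257e+00, -2.70377248e-05,
        1.68360568e+00, -1.03063973e-01]), 'qvel': array([-0.00146755, -0.00124539, -0.00258773,  0.00153927, -0.00056849,
       -0.00057104]), 'joint_torque': array([ 2.49408375e-03, -3.41249943e+01, -3.03302372e+01,  7.20488140e-02,
        3.03765445e-02, -6.88349678e-05]), 'tool_pos': array([0.17944373, 0.51932969, 0.18124011]), 'ee_rot': array([-3.13963829e+00, -1.75125639e-04,  2.80879138e+00]), 'wrist_force': array([ 0.52213964, -0.30692947, -0.49035427]), 'wrist_torque': array([-0.00562182, -0.04222141,  0.00592234]), 'finger_force': 0.0, 'width': 0.09407519090321163}
```

View pics/top1.png

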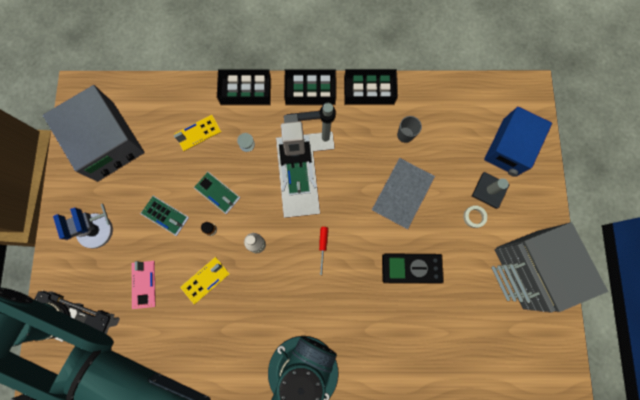

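View pics/scene1.png

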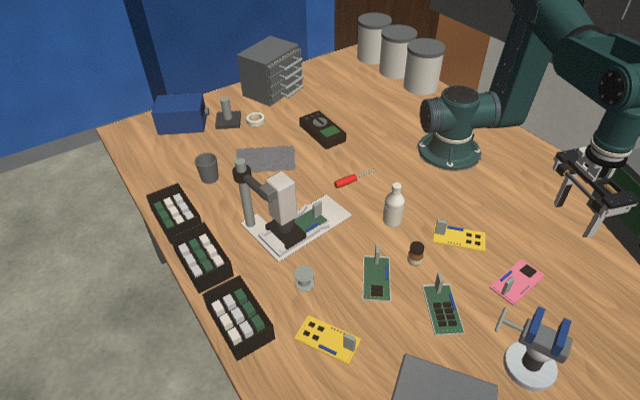

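Top view candidates for board_next: green board with one big chip (216,193); green two-row board (164,214) = board_other; pink (143,284) and yellows (198,132), (205,280) are look-alikes. board_done is the green one in the channel (298,180). I choose (216,193) and check it in a close crop.

```bash
python3 - <<'E'
from h import *
t=cv2.imread('pics/top1.png');s=cv2.imread('pics/scene1.png')
ct=cam('top',None);cs=cam('scene',None)
a=cv2.resize(t[160:240,135:255],None,fx=3.3,fy=3.3,interpolation=cv2.INTER_CUBIC)
b=cv2.resize(t[100:225,265:350],None,fx=3.3,fy=3.3,interpolation=cv2.INTER_CUBIC)
d=cv2.resize(s[160:270,230:360],None,fx=3,fy=3,interpolation=cv2.INTER_CUBIC)
e=cv2.resize(s[230:340,355:475],None,fx=3,fy=3,interpolation=cv2.INTER_CUBIC)
W=np.zeros((600,800,3),np.uint8)
W[:264,:396]=a[:264,:396]; W[:413,400:681]=b[:413,:281]
W[266:596,:390]=d[:330,:390]
W[416:600,400:]=cv2.resize(e,(200,184)).repeat(1,0)[:, :].repeat(2,1)[:,:400]
cv2.imwrite('pics/crop1.png',W)
hsv=cv2.cvtColor(t,cv2.COLOR_BGR2HSV)
g=cv2.inRange(hsv,(55,60,30),(95,255,200))
for n,(x0,y0,x1,y1) in dict(next=(190,165,245,218),other=(135,190,192,240),done=(275,160,325,200)).items():
    m=np.zeros_like(g);m[y0:y1,x0:x1]=g[y0:y1,x0:x1];m=cv2.morphologyEx(m,cv2.MORPH_CLOSE,np.ones((7,7)))
    c=max(cv2.findContours(m,0,2)[0],key=cv2.contourArea)
    r=cv2.minAreaRect(c);P=[onz(ct,u,v,.008 if n!='done' else .014)[:2].round(4) for u,v in cv2.boxPoints(r)]
    print(n,np.round(r[0],1),P,'c',np.mean(P,0).round(4),'sides',[np.linalg.norm(P[i]-P[i-1]).round(3) for i in (1,2)])
m=np.zeros_like(g);gr=cv2.inRange(hsv,(0,0,80),(180,60,190));m[150:235,365:440]=gr[150:235,365:440]
m=cv2.morphologyEx(m,cv2.MORPH_OPEN,np.ones((5,5)))
c=max(cv2.findContours(m,0,2)[0],key=cv2.contourArea);r=cv2.minAreaRect(c)
P=[onz(ct,u,v,.003)[:2].round(4) for u,v in cv2.boxPoints(r)];print('mat',r,P,np.mean(P,0),[np.linalg.norm(P[i]-P[i-1]).round(3) for i in (1,2)])
E
```

```text
Traceback (most recent call last):
ValueError: could not broadcast input array from shape (412,280,3) into shape (413,281,3)
```

```bash
cat > m1.py <<'E'
from h import *
t=cv2.imread('pics/top1.png');s=cv2.imread('pics/scene1.png')
ct=cam('top',None);cs=cam('scene',None)
def put(W,im,x,y,f):
    a=cv2.resize(im,None,fx=f,fy=f,interpolation=cv2.INTER_CUBIC);W[y:y+a.shape[0],x:x+a.shape[1]]=a
W=np.zeros((600,800,3),np.uint8)
put(W,t[160:240,135:255],0,0,3); put(W,t[100:225,265:350],400,0,3)
put(W,s[160:270,230:360],0,260,3); put(W,s[230:340,355:475],400,380,2)
cv2.imwrite('pics/crop1.png',W)
hsv=cv2.cvtColor(t,cv2.COLOR_BGR2HSV)
g=cv2.inRange(hsv,(55,60,30),(95,255,200))
for n,(x0,y0,x1,y1) in dict(next=(190,165,245,218),other=(135,190,192,240),done=(275,160,325,200)).items():
    m=np.zeros_like(g);m[y0:y1,x0:x1]=g[y0:y1,x0:x1];m=cv2.morphologyEx(m,cv2.MORPH_CLOSE,np.ones((7,7)))
    c=max(cv2.findContours(m,0,2)[0],key=cv2.contourArea)
    r=cv2.minAreaRect(c);P=[onz(ct,u,v,.006 if n!='done' else .014)[:2].round(4) for u,v in cv2.boxPoints(r)]
    print(n,np.round(r[0],1),P,'c',np.mean(P,0).round(4),'sides',[np.linalg.norm(P[i]-P[i-1]).round(3) for i in (1,2)])
m=np.zeros_like(g);gr=cv2.inRange(hsv,(0,0,80),(180,60,190));m[150:235,365:440]=gr[150:235,365:440]
m=cv2.morphologyEx(m,cv2.MORPH_OPEN,np.ones((5,5)))
c=max(cv2.findContours(m,0,2)[0],key=cv2.contourArea);r=cv2.minAreaRect(c)
P=[onz(ct,u,v,.003)[:2].round(4) for u,v in cv2.boxPoints(r)];print('mat',r,P,np.mean(P,0),[np.linalg.norm(P[i]-P[i-1]).round(3) for i in (1,2)])
E
python3 m1.py
```

```text
next [215.8 191.7] [array([0.5618, 0.3535]), array([0.613 , 0.3161]), array([0.5302, 0.2133]), array([0.4803, 0.251 ])] c [0.5463 0.2835] sides [np.float64(0.063), np.float64(0.132)]
other [163.2 214.6] [array([0.4772, 0.5187]), array([0.533 , 0.4897]), array([0.4647, 0.3756]), array([0.4101, 0.4053])] c [0.4712 0.4473] sides [np.float64(0.063), np.float64(0.133)]
done [297.2 176.7] [array([0.6397, 0.0578]), array([ 0.647 , -0.0053]), array([ 0.5484, -0.0162]), array([0.5413, 0.046 ])] c [0.5941 0.0206] sides [np.float64(0.064), np.float64(0.099)]
mat ((403.02703857421875, 192.83786010742188), (40.75822067260742, 59.473731994628906), 27.89727020263672) [array([ 0.4878, -0.2161]), array([ 0.6634, -0.3125]), array([ 0.5986, -0.4268]), array([ 0.4265, -0.3284])] [ 0.544075 -0.32095 ] [np.float64(0.2), np.float64(0.131)]
```

View pics/crop1.png

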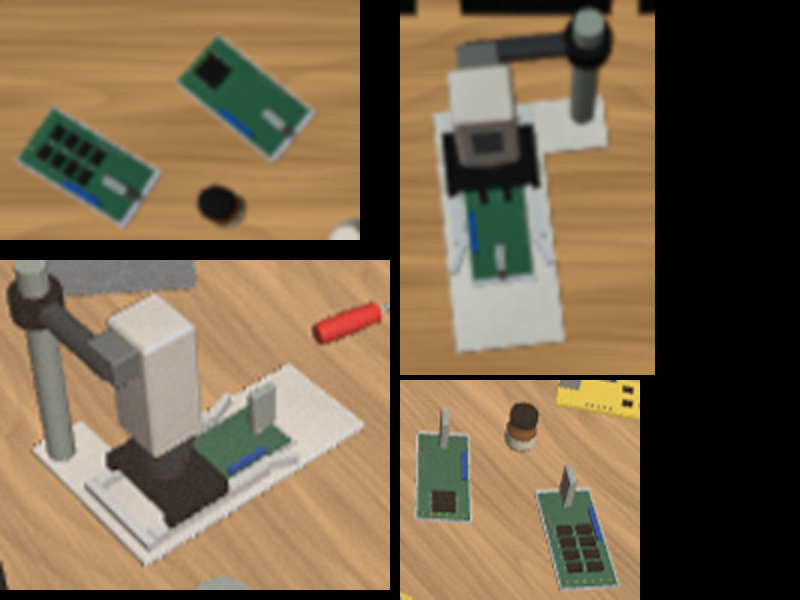

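Confirmed: the board at (216,193) carries the single large square chip. The two-row board is the other one, and board_done sits in the channel with its fin towards the robot. I'll go above board_next with the wrist camera.

>>> {"api": "arm_command", "payload": {
  "targets": [
    [0, 0, 0.2, 0],
    [0, 0, 0.2, 0],
    [0, 0, 0.2, 0.1],
    [0.3, -0.25, 0.2, 0.3],
    [0.3, -0.25, 0.2, 0.3],
    [0.3, -0.25, 0.2, 0.3],
    [0.3, -0.25, 0.2, 0.3],
    [0.3, -0.25, 0.2, 0.3]
  ],
  "claw": 0.4
}}

```text
time: 0.77
tool_pos: [0.3276, 0.396, 0.2818]
ee_rot: [3.142, -0.001, -2.84]
wrist_force: [0.4, 0.5, -0.1]
width: 0.0565
finger_force: 0.0
```

>>> {"api": "arm_command", "payload": {
  "targets": [
    [0.34, -0.33, 0, 0.28],
    [0.34, -0.33, 0, 0.28],
    [0.34, -0.33, 0, 0.28],
    [0.34, -0.33, 0, 0.28],
    [0.34, -0.33, 0, 0.28],
    [0.34, -0.33, 0, 0.28],
    [0.34, -0.33, 0, 0.28],
    [0.34, -0.33, 0, 0.28]
  ]
}}

```text
time: 1.43
tool_pos: [0.4985, 0.2297, 0.2808]
ee_rot: [3.14, -0.002, -2.265]
wrist_force: [0.2, 0.1, -0.4]
width: 0.0563
finger_force: 0.0
```

```bash
python3 - <<'E'
from h import *
im,c=snap('wrist','w1.png'); o=robot.get_obs(); print(o['tool_pos'],o['ee_rot'],o['joint_positions'],o['width'],o['time'])
ct=cam('top',None)
for n,p in dict(bottle_base=(255,250),jar=(208,229),driver_tip=(322,275),driver_end=(323,228)).items(): print(n,onz(ct,*p,.0).round(3))
E
```

```text
[0.49735164 0.23127577 0.28134642] [ 3.13985046e+00 -1.50111120e-03 -2.26227197e+00] [ 3.31411002e-01  8.81428652e-02  1.17510990e+00  7.40467257e-04
  1.88052870e+00 -2.11847978e+00] 0.056317072027764384 1.4833
bottle_base [0.359 0.152 0.   ]
jar [0.426 0.303 0.   ]
driver_tip [ 0.282 -0.058  0.   ]
driver_end [ 0.429 -0.062  0.   ]
```

View pics/w1.png

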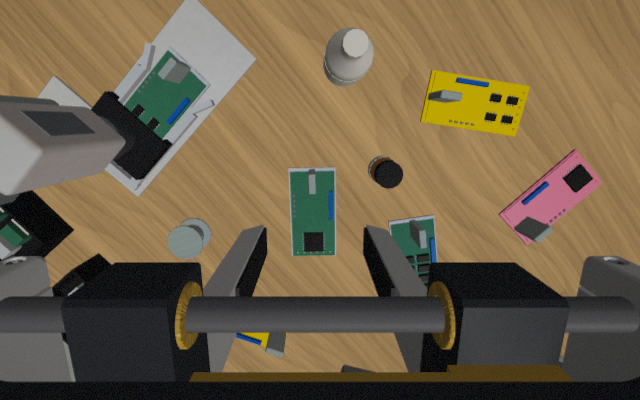

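The wrist view shows board_next in the middle: plate corners near (290,168), (336,168), (336,256), (293,256), fin at (312,182), chip at (314,242). The stage is at upper left. Next I'll go to the stage for a second view.

>>> {"api": "arm_command", "payload": {
  "targets": [
    [0, 0, 0, -0.08],
    [0.0, -0.2, 0, -0.2],
    [0.0, -0.4, 0, -0.36],
    [0, -0.44, 0, -0.36],
    [0, -0.44, 0, -0.36],
    [0, -0.44, 0, -0.36],
    [0, -0.44, 0, -0.36],
    [0, -0.44, 0, -0.36]
  ]
}}

```text
time: 2.15
tool_pos: [0.4966, 0.0111, 0.2825]
ee_rot: [3.141, 0.0, -3.015]
wrist_force: [-0.9, 0.5, 0.7]
width: 0.0563
finger_force: 0.0
```

>>> {"api": "arm_command", "payload": {
  "targets": [
    [0, 0, 0, 0],
    [0, 0, 0, 0]
  ]
}}

```text
time: 2.32
tool_pos: [0.497, 0.0142, 0.2825]
ee_rot: [3.14, 0.0, -3.01]
wrist_force: [-0.3, 0.3, -0.4]
width: 0.0565
finger_force: 0.0
```

```bash
python3 - <<'E'
from h import *
o=robot.get_obs();im,c=snap('wrist','w2.png'); print(o['tool_pos'],o['ee_rot'],o['time']); import pickle
o1=dict(tool_pos=[0.49735164,0.23127577,0.28134642],ee_rot=[3.13985046,-1.50111120e-03,-2.26227197])
pickle.dump((o1,o),open('o.pkl','wb'))
# board_next in w1
c1=cam('wrist',o1); w=cv2.imread('pics/w1.png'); hsv=cv2.cvtColor(w,cv2.COLOR_BGR2HSV)
m=cv2.inRange(hsv[155:270,275:350],(0,0,0),(180,255,255)); 
wood=cv2.inRange(hsv,(8,60,90),(28,200,255)); mm=np.zeros_like(wood); mm[158:265,280:345]=255-wood[158:265,280:345]
mm=cv2.morphologyEx(mm,cv2.MORPH_OPEN,np.ones((5,5)))
k=max(cv2.findContours(mm,0,2)[0],key=cv2.contourArea); r=cv2.minAreaRect(k); print(r)
P=np.array([onz(c1,u,v,.006)[:2] for u,v in cv2.boxPoints(r)]);print(P.round(4),P.mean(0),[np.linalg.norm(P[i]-P[i-1]).round(4) for i in (1,2)])
E
```

```text
[0.49700454 0.01419935 0.2824537 ] [ 3.14038238e+00  3.46236529e-04 -3.00991528e+00] 2.3167
((311.5, 211.0), (88.0, 47.0), 90.0)
[[0.5279 0.2062]
 [0.4746 0.2503]
 [0.5618 0.3589]
 [0.6187 0.3117]] [0.54574734 0.28178299] [np.float64(0.0692), np.float64(0.1392)]
```

View pics/w2.png

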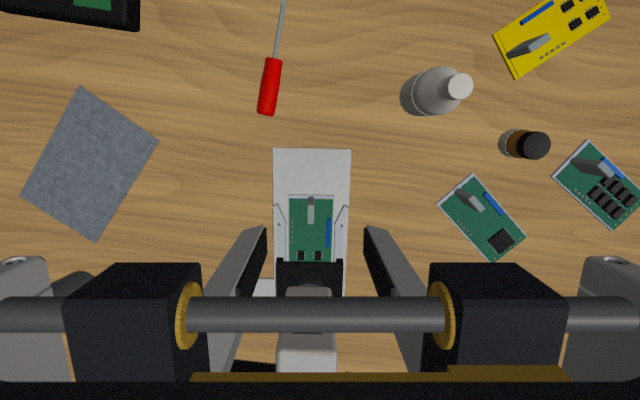

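The view shows the stage mouth edge from (273,149) to (350,149), board_done with its fin at (311,208), the mat at left, and board_next at (480,215). Now edges and fin tops.

```bash
cat > m2.py <<'E'
from h import *
import pickle
o1,o2=pickle.load(open('o.pkl','rb'));c1,c2=cam('wrist',o1),cam('wrist',o2);ct=cam('top',None)
A,B,T=[cv2.imread('pics/'+f) for f in('w1.png','w2.png','top1.png')]
def edgefit(I,p,q,n=40,w=7):
    # subpixel max-gradient line near segment p-q
    p,q=np.array(p,float),np.array(q,float);d=(q-p)/np.linalg.norm(q-p);nn=np.array([-d[1],d[0]])
    g=cv2.GaussianBlur(I.astype(np.float32),(0,0),.8);s=np.arange(-w,w+.01,.25);pts=[]
    for t in np.linspace(.08,.92,n):
        x=p+(q-p)*t+s[:,None]*nn
        v=cv2.remap(g,x[:,:1].astype(np.float32),x[:,1:].astype(np.float32),1)[:,0]
        gr=np.abs(np.gradient(v,axis=0)).sum(-1); pts.append(x[gr.argmax()])
    pts=np.float32(pts);vx,vy,x0,y0=cv2.fitLine(pts,cv2.DIST_HUBER,0,.01,.01).ravel();return np.array([x0,y0]),np.array([vx,vy])
def inter(a,b):
    t=np.linalg.solve(np.stack([a[1],-b[1]],1),b[0]-a[0]);return a[0]+t[0]*a[1]
# stage in w2
mouth=edgefit(B,(276,149),(347,149),w=5);l=edgefit(B,(273,155),(274,200),w=4);r=edgefit(B,(351,155),(350,200),w=4)
a,b=inter(mouth,l),inter(mouth,r);print('mouth px',a,b)
pa,pb=onz(c2,*a,.008),onz(c2,*b,.008);print('mouth',pa,pb,np.linalg.norm(pa-pb))
mid=(pa+pb)/2;n=(pb-pa)[:2];print('yaw from mouth',np.degrees(np.arctan2(-n[0],n[1])) )
for e,nm in((l,'l'),(r,'r')):
    u=[onz(c2,*(e[0]+k*e[1]),.008)[:2] for k in(-25,25)];d=u[1]-u[0];d=d*np.sign(d[0]);print(nm,'yaw',np.degrees(np.arctan2(d[1],d[0])))
print('mid',mid)
# same corners in top for height check
m=edgefit(T,(285,216),(318,214),w=4);lt=edgefit(T,(284,210),(281,170),w=3);rt=edgefit(T,(318,208),(316,185),w=3)
at,bt=inter(m,lt),inter(m,rt);print('tri mouth',tri(c2,a,ct,at),tri(c2,b,ct,bt))
# done board grip end in w2
e=edgefit(B,(291,196),(332,196),w=4);L=edgefit(B,(289,200),(289,240),w=4);Rr=edgefit(B,(333,200),(334,240),w=4)
a,b=inter(e,L),inter(e,Rr);pa,pb=onz(c2,*a,.014),onz(c2,*b,.014);print('done c px',a,b,pa,pb,np.linalg.norm(pa-pb))
W=np.zeros((600,800,3),np.uint8)
def put(I,x0,y0,w,h,X,Y,f):W[Y:Y+h*f,X:X+w*f]=cv2.resize(I[y0:y0+h,x0:x0+w],None,fx=f,fy=f,interpolation=cv2.INTER_CUBIC)
put(B,265,180,90,80,0,0,5);put(A,285,160,55,60,455,0,5)
put(B,430,165,80,60,0,400,3);put(B,15,80,150,66,300,400,3)
cv2.imwrite('pics/crop2.png',W)
E
python3 m2.py
```

```text
mouth px [272.575   146.80048] [351.2145  148.82263]
mouth [ 0.47644735 -0.05042828  0.008     ] [0.46434542 0.06292469 0.008     ] 0.11399715545723121
yaw from mouth 6.0940009851388375
l yaw 5.753411256429958
r yaw 5.879114179731543
mid [0.47039638 0.0062482  0.008     ]
tri mouth (array([0.40264161, 0.01720955, 0.51393014]), np.float64(0.05050511958160661)) (array([ 0.39881786, -0.02507996,  0.57993487]), np.float64(0.05922874678730824))
done c px [288.3441  198.16222] [332.72653 198.31116] [ 0.54801288 -0.0188855   0.014     ] [0.53957094 0.04649355 0.014     ] 0.06592182147886241
```

View pics/crop2.png

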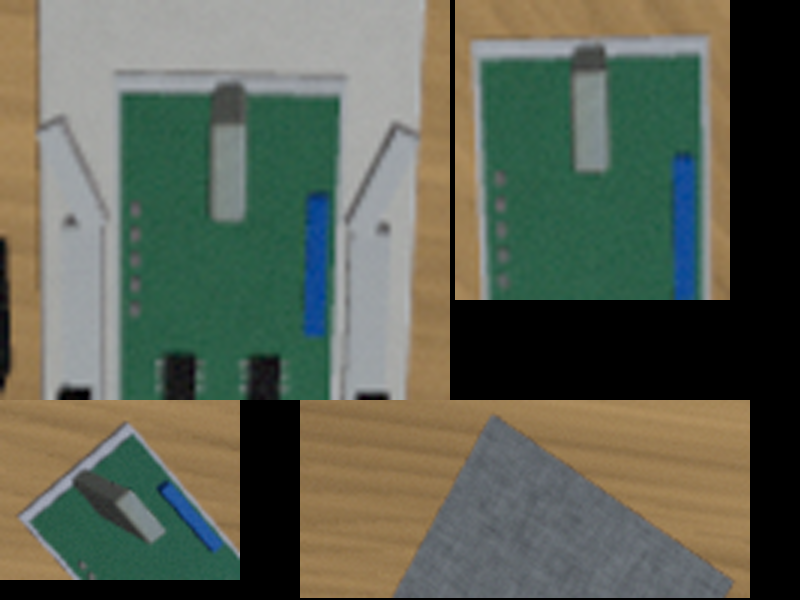

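The crop shows done's fin top at px (311,214) in w2 and its rim corners at (288,194.5) and (334,195). In w1, next's fin top is at (288..., rows 174–194). I'll triangulate the heights by segmenting the bright fin tops.

```bash
cat > m3.py <<'E'
from m2 import *
print('----')
def fin(I,x0,y0,x1,y1):
    h=cv2.cvtColor(I,cv2.COLOR_BGR2HSV)[y0:y1,x0:x1].astype(int)
    m=((h[...,1]<45)&(h[...,2]>125)).astype(np.uint8)
    k=max(cv2.findContours(m,0,2)[0],key=cv2.contourArea);r=cv2.minAreaRect(k)
    return np.array(r[0])+[x0,y0],r[1],cv2.boxPoints(r)+[x0,y0]
d2=fin(B,303,203,320,230);d1=fin(A,155,52,196,90);n1=fin(A,302,172,325,200);n2=fin(B,450,186,492,220)
print('px',d2[:2],d1[:2],n1[:2],n2[:2])
print('done fin tri',tri(c1,d1[0],c2,d2[0]),'onz',onz(c2,*d2[0],.064),onz(c1,*d1[0],.064))
print('next fin tri',tri(c1,n1[0],c2,n2[0]),'onz',onz(c1,*n1[0],.056),onz(c2,*n2[0],.056))
for n,c,b,z in(('done',c2,d2[2],.064),('next',c1,n1[2],.056)):
    P=np.array([onz(c,*q,z)[:2] for q in b]);e=[P[1]-P[0],P[2]-P[1]];e=max(e,key=np.linalg.norm);print(n,'fin len',np.linalg.norm(e),'yaw',np.degrees(np.arctan2(e[1],e[0])))
a,b=[onz(c2,*p,.014) for p in((288,194.6),(334,195))];print('done grip corners',a,b,np.linalg.norm(a-b))
mo=edgefit(A,(194,2),(252,55),w=5);sd=edgefit(A,(253,62),(215,105),w=4);cb=inter(mo,sd);print('mouth +y corner tri',cb,tri(c1,cb,c2,np.array([351.2,148.8])),onz(c1,*cb,.008))
# next plate edges w1
E=[edgefit(A,*s,w=4) for s in(((292,168),(333,168)),((335.5,172),(336,252)),((333,256),(296,256)),((293,252),(290,172)))]
q=[inter(E[i],E[i-1]) for i in range(4)];P=np.array([onz(c1,*x,.006)[:2] for x in q]);print('next corners',np.round(q,1).tolist(),P.round(4).tolist(),[np.linalg.norm(P[i]-P[i-1]).round(4) for i in range(4)])
ax=(P[2]+P[3]-P[0]-P[1])/2;ax/=np.linalg.norm(ax);print('next yaw',np.degrees(np.arctan2(ax[1],ax[0])),'fin ctr',(P[0]+P[1])/2+.015*ax)
# mat w2
E=[edgefit(B,*s,w=4) for s in(((82,86),(158,141)),((158,143),(97,240)),((93,241),(22,193)),((21,191),(79,87)))]
q=[inter(E[i],E[i-1]) for i in range(4)];P=np.array([onz(c2,*x,.003)[:2] for x in q]);print('mat',P.round(4).tolist(),P.mean(0),[np.linalg.norm(P[i]-P[i-1]).round(4) for i in range(4)])
E
python3 m3.py | sed '1,/----/d'
```

```text
px (array([310.5, 214. ]), (18.0, 5.0)) (array([183. ,  63.5]), (23.0, 24.0)) (array([311.5, 184. ]), (18.0, 5.0)) (array([476.89823151, 203.52655029]), (16.462615966796875, 5.738397598266602))
done fin tri (array([0.54753318, 0.01846398, 0.04856429]), np.float64(0.020332246377377537)) onz [0.55324739 0.01560609 0.064     ] [0.53459938 0.02755473 0.064     ]
next fin tri (array([0.51213366, 0.24152385, 0.0493897 ]), np.float64(0.000663757435333508)) onz [0.5109287  0.24060896 0.056     ] [0.51120464 0.23789501 0.056     ]
done fin len 0.025184898560565105 yaw 7.483990025047755
next fin len 0.024455396226851306 yaw 50.362921434846236
done grip corners [ 0.54268262 -0.02000092  0.014     ] [0.53432553 0.04763399 0.014     ] 0.06814927074477119
mouth +y corner tri [256.00687  58.32685] (array([ 4.64659252e-01,  6.39191748e-02, -8.66190962e-05]), np.float64(0.0005005201373699719)) [0.46424594 0.06588147 0.008     ]
next corners [[289.3999938964844, 171.60000610351562], [332.8999938964844, 169.89999389648438], [334.8999938964844, 254.10000610351562], [293.29998779296875, 255.6999969482422]] [[0.5308, 0.2128], [0.4797, 0.2518], [0.5609, 0.3577], [0.6132, 0.3179]] [np.float64(0.1336), np.float64(0.0643), np.float64(0.1335), np.float64(0.0657)]
next yaw 52.21433478419589 fin ctr [0.51440001 0.24411404]
mat [[0.4256, -0.329], [0.4889, -0.2154], [0.6637, -0.3125], [0.6005, -0.4263]] [ 0.54469699 -0.32079363] [np.float64(0.2001), np.float64(0.13), np.float64(0.1999), np.float64(0.1302)]
```

Next's fin fits in xy. Triangulated heights read about 7 mm low, because w1 was still settling. I'll move closer over done's fin and re-measure from there.

>>> {"api": "arm_command", "payload": {
  "targets": [
    [0.06, 0.003, 0, 0],
    [0.112, 0.003, -0.08, -0.005],
    [0.112, 0.003, -0.16, -0.005],
    [0.112, 0.003, -0.24, -0.005],
    [0.112, 0.003, -0.26, -0.005],
    [0.112, 0.003, -0.26, -0.005],
    [0.112, 0.003, -0.26, -0.005],
    [0.112, 0.003, -0.26, -0.005]
  ]
}}

```text
time: 3.03
tool_pos: [0.5551, 0.014, 0.1561]
ee_rot: [-3.141, 0.006, -3.023]
wrist_force: [-0.5, 0.6, -0.5]
width: 0.0564
finger_force: 0.0
```

```bash
python3 - <<'E'
from h import *
import pickle
o=robot.get_obs();im,c=snap('wrist','w3.png');print(o['tool_pos'],o['ee_rot'],o['qvel'].round(3),o['time'])
pickle.dump(o,open('o3.pkl','wb'))
print('pred fin top px',proj(c,[.5532,.0156,.064]),'mouth mid',proj(c,[.4704,.0062,.008]))
E
```

```text
[0.55508872 0.01401988 0.15613221] [-3.14059151  0.00610083 -3.0229561 ] [-0.008 -0.015 -0.017  0.001 -0.005 -0.001] 3.0333
pred fin top px (np.float64(317.2360260299265), np.float64(192.3641828842791)) mouth mid (np.float64(317.5679709862516), np.float64(101.1209834396008))
```

View pics/w3.png

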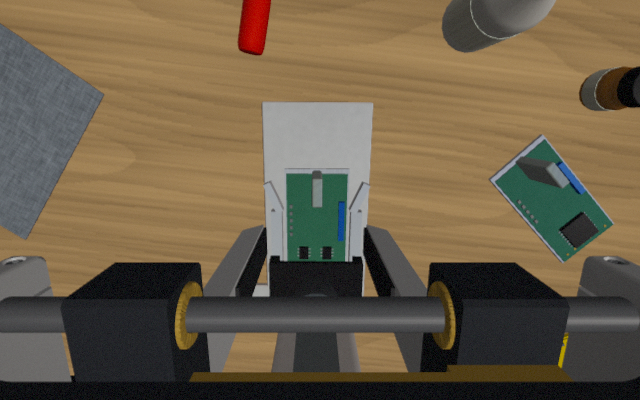

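The close view shows the mouth edge at row 102 (x 263–372), done's plate end at row 168 (x 285–349), and the fin top at (317,193) — within a pixel or so of the prediction.

```bash
cat > m4.py <<'E'
from h import *
from m3 import edgefit,inter,fin,B,c2,d2
import pickle
print('----')
o=pickle.load(open('o3.pkl','rb'));c=cam('wrist',o);I=cv2.imread('pics/w3.png')
m=edgefit(I,(267,102),(369,102),w=4);l=edgefit(I,(263,108),(266,175),w=4);r=edgefit(I,(372.5,108),(369.5,175),w=4)
a,b=inter(m,l),inter(m,r);print('px',a,b)
pa,pb=onz(c,*a,.008),onz(c,*b,.008);n=(pb-pa)[:2];print('mouth',pa,pb,np.linalg.norm(pa-pb),'mid',(pa+pb)/2,'yaw',np.degrees(np.arctan2(-n[0],n[1])))
print('tri corners',tri(c,a,c2,(272.6,148)),tri(c,b,c2,(351.2,148.8)))
for e in(l,r):
    u=[onz(c,*(e[0]+k*e[1]),.008)[:2] for k in(-30,30)];d=u[1]-u[0];d*=np.sign(d[0]);print('side yaw',np.degrees(np.arctan2(d[1],d[0])))
g=edgefit(I,(288,168.5),(346,168.5),w=3);print('plate edge row',g[0],g[1])
L=edgefit(I,(285.5,172),(283,245),w=3);Rr=edgefit(I,(349.5,172),(349.5,195),w=3)
a,b=inter(g,L),inter(g,Rr);pa,pb=onz(c,*a,.014),onz(c,*b,.014);n=(pb-pa)[:2];y=np.arctan2(-n[0],n[1]);print('plate',a,b,pa,pb,np.linalg.norm(n),np.degrees(y),'finctr',(pa+pb)[:2]/2+.015*np.array([np.cos(y),np.sin(y)]))
f=fin(I,308,176,327,212);print('fin',f[:2],onz(c,*f[0],.064),'tri',tri(c,f[0],c2,d2[0]))
P=np.array([onz(c,*q,.064)[:2] for q in f[2]]);print([np.linalg.norm(P[i]-P[i-1]) for i in(1,2)])
n=fin(I,515,155,572,190);print('next fin',n[:2],onz(c,*n[0],.056))
E
python3 m4.py | sed '1,/----/d' | sed '1,/----/d'
```

```text
px [261.98926 101.42478] [372.67227 101.52402]
mouth [ 0.47746766 -0.05053297  0.008     ] [0.46408647 0.06249436 0.008     ] 0.1138166721163163 mid [0.47077706 0.0059807  0.008     ] yaw 6.75176149220979
tri corners (array([ 0.47759729, -0.04959033,  0.01361526]), np.float64(7.268057300713167e-05)) (array([0.46419577, 0.06259725, 0.0087422 ]), np.float64(0.000459003792890797))
side yaw 6.479289746890982
side yaw 6.255514051506596
plate edge row [321.24738 167.725  ] [ 0.9999993  -0.00119778]
plate [285.24176 167.76813] [348.14655 167.69278] [ 0.54206847 -0.01969054  0.014     ] [0.53405364 0.04657916 0.014     ] 0.06675261118166044 6.896011356768878 finctr [0.55295254 0.01524532]
fin (array([317. , 192.5]), (27.0, 8.0)) [0.55335375 0.01539902 0.064     ] tri (array([0.55382256, 0.01556661, 0.06200439]), np.float64(0.000206966962340524))
[np.float64(0.007314205136212791), np.float64(0.025597046362405566)]
next fin (array([558.00630569, 174.7807579 ]), (24.03887176513672, 8.256340980529785)) [0.51149808 0.23726156 0.056     ]
```

Done's fin is at (0.5533, 0.0154), top at about 0.063, and the stage yaw is about 6.5–6.9°, so all consistent. Descend and grip.

>>> {"api": "arm_command", "payload": {
  "targets": [
    [-0.0036, 0.0028, -0.06, 0],
    [-0.0036, 0.0028, -0.12, 0],
    [-0.0036, 0.0028, -0.18, 0],
    [-0.0036, 0.0028, -0.22, 0],
    [-0.0036, 0.0028, -0.25, 0],
    [-0.0036, 0.0028, -0.258, 0],
    [-0.0036, 0.0028, -0.258, 0],
    [-0.0036, 0.0028, -0.258, 0]
  ]
}}

```text
time: 3.75
tool_pos: [0.5533, 0.0147, 0.0259]
ee_rot: [-3.141, 0.004, -3.024]
wrist_force: [0.7, -0.7, 0.9]
width: 0.0563
finger_force: 0.0
```

>>> {"api": "arm_command", "payload": {
  "targets": [
    [0, 0, 0, 0],
    [0, 0, 0, 0],
    [0, 0, 0, 0],
    [0, 0, 0, 0],
    [0, 0, 0, 0],
    [0, 0, 0, 0]
  ],
  "claw": 1
}}

```text
time: 4.25
tool_pos: [0.5514, 0.0149, 0.0235]
ee_rot: [3.142, 0.0, -3.024]
wrist_force: [-0.2, -0.5, 0.8]
width: 0.0195
finger_force: 0.0
```

>>> {"api": "arm_command", "payload": {
  "targets": [
    [0, 0, 0, 0],
    [0, 0, 0, 0],
    [0, 0, 0, 0],
    [0, 0, 0, 0]
  ]
}}

```text
time: 4.58
tool_pos: [0.5513, 0.0149, 0.0233]
ee_rot: [3.141, -0.0, -3.024]
wrist_force: [-0.5, -0.1, 0.4]
width: 0.0097
finger_force: 30.0
```

Gripped on the 10 mm fin. Draw it out 130 mm along the channel axis.

>>> {"api": "arm_command", "payload": {
  "targets": [
    [-0.01, -0.0012, 0.001, 0],
    [-0.04, -0.0046, 0.002, 0],
    [-0.08, -0.0092, 0.002, 0],
    [-0.12, -0.0138, 0.002, 0],
    [-0.16, -0.0184, 0.002, 0],
    [-0.2, -0.023, 0.002, 0],
    [-0.24, -0.0277, 0.002, 0],
    [-0.26, -0.03, 0.002, 0]
  ]
}}

```text
time: 5.25
tool_pos: [0.4186, -0.0001, 0.0236]
ee_rot: [3.141, -0.002, -3.024]
wrist_force: [0.3, 0.1, -1.8]
width: 0.0096
finger_force: 30.0
```

>>> {"api": "arm_command", "payload": {
  "targets": [
    [0, 0, 0.0, 0],
    [0, 0, 0.02, 0],
    [0, 0, 0.06, 0],
    [0, 0, 0.1, 0],
    [0, 0, 0.14, 0],
    [0, 0, 0.18, 0],
    [0, 0, 0.2, 0],
    [0, 0, 0.2, 0]
  ]
}}

```text
time: 5.92
tool_pos: [0.4244, -0.0004, 0.1278]
ee_rot: [-3.14, 0.007, -3.024]
wrist_force: [0.8, -0.4, -1.9]
width: 0.0096
finger_force: 30.0
```

```bash
python3 - <<'E'
from h import *
snap('scene','s2.png');im=cv2.imread('pics/s2.png');cv2.imwrite('pics/s2c.png',cv2.resize(im[110:290,220:440],None,fx=3,fy=3))
E
```

```text
(no output)
```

View pics/s2c.png

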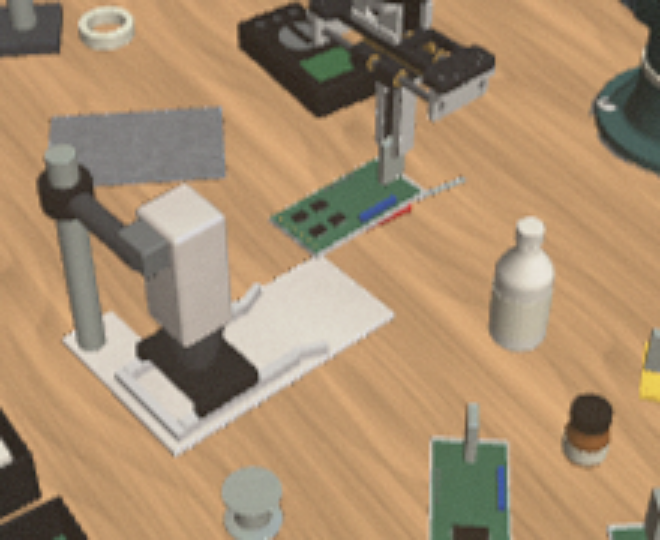

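Scene crop: the board hangs level from the fin, clear of the stage and hood. Carry it to the mat.

>>> {"api": "arm_command", "payload": {
  "targets": [
    [0.02, -0.04, 0, -0.04],
    [0.04, -0.12, 0, -0.09],
    [0.06, -0.2, 0, -0.14],
    [0.08, -0.28, 0, -0.19],
    [0.1, -0.36, 0, -0.24],
    [0.12, -0.44, 0, -0.28],
    [0.14, -0.52, 0, -0.298],
    [0.146, -0.587, 0, -0.298]
  ]
}}

```text
time: 6.63
tool_pos: [0.4944, -0.296, 0.1216]
ee_rot: [3.141, -0.003, 2.633]
wrist_force: [-0.3, 0.2, -1.0]
width: 0.0096
finger_force: 30.0
```

>>> {"api": "arm_command", "payload": {
  "targets": [
    [0, 0, -0.02, 0],
    [0, 0, -0.06, 0],
    [0, 0, -0.1, 0],
    [0, 0, -0.14, 0],
    [0, 0, -0.17, 0],
    [0, 0, -0.19, 0],
    [0, 0, -0.2, 0],
    [0, 0, -0.2, 0]
  ]
}}

```text
time: 7.3
tool_pos: [0.4932, -0.2925, 0.022]
ee_rot: [3.141, -0.004, 2.635]
wrist_force: [-0.2, 0.6, -1.5]
width: 0.0099
finger_force: 30.0
```

>>> {"api": "arm_command", "payload": {
  "targets": [
    [0, 0, 0, 0],
    [0, 0, 0, 0],
    [0, 0, 0, 0],
    [0, 0, 0, 0]
  ]
}}

```text
time: 7.63
tool_pos: [0.4951, -0.2941, 0.0255]
ee_rot: [-3.141, 0.002, 2.635]
wrist_force: [-0.6, 0.4, -1.6]
width: 0.0101
finger_force: 30.0
```

>>> {"api": "arm_command", "payload": {
  "targets": [
    [0, 0, -0.003, 0],
    [0, 0, -0.006, 0],
    [0, 0, -0.009, 0],
    [0, 0, -0.01, 0],
    [0, 0, -0.011, 0],
    [0, 0, -0.011, 0],
    [0, 0, -0.011, 0],
    [0, 0, -0.011, 0]
  ]
}}

```text
time: 8.3
tool_pos: [0.4944, -0.2937, 0.0188]
ee_rot: [3.142, 0.0, 2.635]
wrist_force: [0.3, 0.8, -1.3]
width: 0.0099
finger_force: 30.0
```

>>> {"api": "arm_command", "payload": {
  "targets": [
    [0, 0, -0.001, 0],
    [0, 0, -0.002, 0],
    [0, 0, -0.002, 0],
    [0, 0, -0.002, 0]
  ]
}}

```text
time: 8.63
tool_pos: [0.4945, -0.2937, 0.0183]
ee_rot: [3.142, 0.001, 2.635]
wrist_force: [-0.6, 0.8, 1.4]
width: 0.0102
finger_force: 30.0
```

>>> {"api": "arm_command", "payload": {
  "targets": [
    [0, 0, -0.001, 0],
    [0, 0, -0.002, 0],
    [0, 0, -0.002, 0],
    [0, 0, -0.002, 0]
  ]
}}

```text
time: 8.97
tool_pos: [0.4946, -0.2938, 0.0183]
ee_rot: [-3.141, 0.001, 2.635]
wrist_force: [-1.7, 2.3, 6.2]
width: 0.0096
finger_force: 30.0
```

Contact at z=0.0183, as predicted. Release, rise, and head for board_next.

>>> {"api": "arm_command", "payload": {
  "targets": [
    [0, 0, 0.002, 0],
    [0, 0, 0.002, 0],
    [0, 0, 0.002, 0],
    [0, 0, 0.002, 0],
    [0, 0, 0.002, 0],
    [0, 0, 0.002, 0]
  ],
  "claw": 0.4
}}

```text
time: 9.47
tool_pos: [0.4943, -0.2936, 0.0175]
ee_rot: [3.141, -0.0, 2.635]
wrist_force: [0.9, -0.3, 0.1]
width: 0.0467
finger_force: 0.0
```

>>> {"api": "arm_command", "payload": {
  "targets": [
    [0, 0, 0.03, 0],
    [0, 0, 0.1, 0],
    [0, 0, 0.18, 0],
    [0, 0, 0.26, 0],
    [0, 0, 0.34, 0],
    [0, 0, 0.42, 0],
    [0, 0, 0.46, 0],
    [0, 0, 0.46, 0]
  ]
}}

```text
time: 10.13
tool_pos: [0.4965, -0.2952, 0.2552]
ee_rot: [-3.14, 0.013, 2.635]
wrist_force: [-0.3, -0.2, 0.2]
width: 0.0563
finger_force: 0.0
```

```bash
python3 - <<'E'
from h import *
im,c=snap('top','top2.png');t=cv2.imread('pics/top2.png');h=cv2.cvtColor(t,cv2.COLOR_BGR2HSV)
o=robot.get_obs();print(o['tool_pos'],o['ee_rot'],o['width'])
g=cv2.inRange(h,(60,90,30),(90,255,200));g[:, :365]=0;g[:,440:]=0;g[:150]=0;g[235:]=0
k=max(cv2.findContours(cv2.morphologyEx(g,3,np.ones((5,5))),0,2)[0],key=cv2.contourArea);r=cv2.minAreaRect(k)
P=np.array([onz(c,*q,.009)[:2] for q in cv2.boxPoints(r)]);print(P.round(4),P.mean(0))
E
```

```text
[ 0.49561166 -0.29453732  0.25146255] [-3.14078683  0.00717814  2.63498686] 0.05658702619743755
[[ 0.6856 -0.2042]
 [ 0.6855 -0.4437]
 [ 0.4087 -0.4263]
 [ 0.4087 -0.197 ]] [ 0.54714114 -0.31778453]
```

>>> {"api": "arm_command", "payload": {
  "targets": [
    [0, 0.06, 0.04, 0.03],
    [0, 0.14, 0.04, 0.08],
    [0, 0.22, 0.04, 0.13],
    [0, 0.3, 0.04, 0.19],
    [0, 0.38, 0.04, 0.24],
    [0, 0.46, 0.04, 0.3],
    [0, 0.54, 0.04, 0.36],
    [0, 0.62, 0.04, 0.42]
  ]
}}

```text
time: 10.85
tool_pos: [0.493, 0.0182, 0.2649]
ee_rot: [3.14, -0.004, -2.765]
wrist_force: [1.3, 0.5, -0.2]
width: 0.0564
finger_force: 0.0
```

>>> {"api": "arm_command", "payload": {
  "targets": [
    [0.01, 0.08, 0, 0.06],
    [0.02, 0.16, 0, 0.11],
    [0.03, 0.24, 0, 0.17],
    [0.034, 0.32, 0, 0.22],
    [0.034, 0.4, -0.04, 0.251],
    [0.034, 0.443, -0.12, 0.251],
    [0.034, 0.443, -0.18, 0.251],
    [0.034, 0.443, -0.21, 0.251]
  ]
}}

```text
time: 11.52
tool_pos: [0.507, 0.2386, 0.1538]
ee_rot: [3.134, -0.011, -2.241]
wrist_force: [-0.3, -0.5, -0.4]
width: 0.0562
finger_force: 0.0
```

>>> {"api": "arm_command", "payload": {
  "targets": [
    [0, 0, 0, 0],
    [0, 0, 0, 0],
    [0, 0, 0, 0]
  ]
}}

```text
time: 11.77
tool_pos: [0.5117, 0.2377, 0.1633]
ee_rot: [-3.141, 0.0, -2.245]
wrist_force: [-1.0, 0.1, -0.2]
width: 0.0564
finger_force: 0.0
```

```bash
cat > m5.py <<'E'
from h import *
import pickle
from m2 import edgefit,inter
from m4 import fin
print('----')
o=robot.get_obs();im,c=snap('wrist','w4.png');print(o['tool_pos'],o['ee_rot'],o['time']);I=im[:,:,::-1].copy()
pickle.dump(o,open('o4.pkl','wb'))
u,v=map(int,proj(c,[.512,.239,.056]));print('pred',u,v)
f=fin(I,u-15,v-22,u+15,v+22);print('fin',f,onz(c,*f[0],.056))
h=cv2.cvtColor(I,cv2.COLOR_BGR2HSV);g=cv2.inRange(h,(60,90,30),(90,255,200));m=np.zeros_like(g);m[v-60:v+110,u-60:u+60]=g[v-60:v+110,u-60:u+60]
k=max(cv2.findContours(cv2.morphologyEx(m,3,np.ones((9,9))),0,2)[0],key=cv2.contourArea);r=cv2.minAreaRect(k)
P=np.array([onz(c,*q,.006)[:2] for q in cv2.boxPoints(r)]);print('plate',r,P.round(4).tolist(),P.mean(0),[np.linalg.norm(P[i]-P[i-1]) for i in(1,2)])
o3=pickle.load(open('o3.pkl','rb'));c3=cam('wrist',o3);print('tri with w3',tri(c,f[0],c3,(558.0,174.8)))
t,ct=snap('top','top3.png');h=cv2.cvtColor(t[:,:,::-1].copy(),cv2.COLOR_BGR2HSV)
g=cv2.inRange(h,(60,90,30),(90,255,200));g[:, :365]=0;g[:,440:]=0;g[:150]=0;g[235:]=0
k=max(cv2.findContours(cv2.morphologyEx(g,3,np.ones((5,5))),0,2)[0],key=cv2.contourArea);P=np.array([onz(ct,*q,.009)[:2] for q in cv2.boxPoints(cv2.minAreaRect(k))]);print('done on mat',P.round(4).tolist())
W=np.zeros((400,800,3),np.uint8);W[:,:480]=I[:,120:600];W[:300,485:785]=cv2.resize(t[150:225,365:440,::-1],(300,300));cv2.imwrite('pics/v5.png',W)
E
python3 m5.py | tac | sed '/----/,$d' | tac
```

```text
[0.51172901 0.23768001 0.16325105] [-3.14134067e+00  4.80838273e-04 -2.24530626e+00] 11.7667
pred 316 192
fin (array([316.5, 192.5]), (25.0, 7.0), array([[313., 180.],
       [320., 180.],
       [320., 205.],
       [313., 205.]])) [0.51148765 0.23886284 0.056     ]
plate ((315.5, 228.5), (107.0, 57.0), 90.0) [[0.5315, 0.2116], [0.4819, 0.2513], [0.5615, 0.3553], [0.6153, 0.3123]] [0.54756193 0.28261237] [np.float64(0.0635009827158548), np.float64(0.130929802365129)]
tri with w3 (array([0.51159168, 0.23937146, 0.05294575]), np.float64(0.0006214304039954786))
done on mat [[0.5047, -0.2642], [0.6191, -0.3274], [0.5888, -0.3814], [0.4755, -0.3176]]
```

View pics/v5.png

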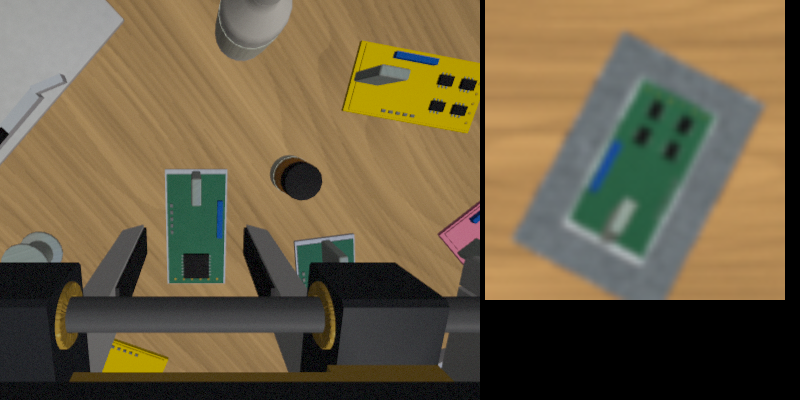

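Done lies wholly on the mat, centred, with about 25 mm of margin. Board_next's fin is at (0.5115, 0.2389), triangulated height 0.053, and aligned with the tool. The jar is clear of the fingers. Descend and grip.

>>> {"api": "arm_command", "payload": {
  "targets": [
    [0, 0.0024, -0.07, 0],
    [0, 0.0024, -0.14, 0],
    [0, 0.0024, -0.2, 0],
    [0, 0.0024, -0.25, 0],
    [0, 0.0024, -0.28, 0],
    [0, 0.0024, -0.288, 0],
    [0, 0.0024, -0.288, 0],
    [0, 0.0024, -0.288, 0]
  ]
}}

```text
time: 12.53
tool_pos: [0.5129, 0.2394, 0.0209]
ee_rot: [-3.14, 0.003, -2.245]
wrist_force: [0.2, 0.3, 1.2]
width: 0.0564
finger_force: 0.0
```

>>> {"api": "arm_command", "payload": {
  "targets": [
    [0, 0, 0, 0],
    [0, 0, 0, 0],
    [0, 0, 0, 0],
    [0, 0, 0, 0]
  ]
}}

```text
time: 12.87
tool_pos: [0.512, 0.2393, 0.0198]
ee_rot: [-3.141, 0.002, -2.245]
wrist_force: [0.4, -0.5, -0.2]
width: 0.0568
finger_force: 0.0
```

>>> {"api": "arm_command", "payload": {
  "targets": [
    [0, 0, 0, 0],
    [0, 0, 0, 0],
    [0, 0, 0, 0],
    [0, 0, 0, 0],
    [0, 0, 0, 0],
    [0, 0, 0, 0],
    [0, 0, 0, 0],
    [0, 0, 0, 0]
  ],
  "claw": 1
}}

```text
time: 13.53
tool_pos: [0.5113, 0.239, 0.0187]
ee_rot: [3.141, -0.0, -2.245]
wrist_force: [-0.5, 0.4, -0.3]
width: 0.0095
finger_force: 30.0
```

Gripped. Lift straight up, then carry to the staging point in front of the mouth.

>>> {"api": "arm_command", "payload": {
  "targets": [
    [0, 0, 0.01, 0],
    [0, 0, 0.05, 0],
    [0, 0, 0.1, 0],
    [0, 0, 0.16, 0],
    [0, 0, 0.22, 0],
    [0, 0, 0.28, 0],
    [0, 0, 0.31, 0],
    [0, 0, 0.32, 0]
  ]
}}

```text
time: 14.2
tool_pos: [0.5129, 0.2396, 0.183]
ee_rot: [-3.138, 0.006, -2.245]
wrist_force: [0.6, -0.8, -2.6]
width: 0.0097
finger_force: 30.0
```

>>> {"api": "arm_command", "payload": {
  "targets": [
    [-0.02, -0.03, 0, -0.04],
    [-0.05, -0.09, 0, -0.09],
    [-0.08, -0.15, 0, -0.14],
    [-0.11, -0.22, 0, -0.19],
    [-0.14, -0.29, 0, -0.24],
    [-0.16, -0.36, 0, -0.29],
    [-0.174, -0.43, 0, -0.34],
    [-0.174, -0.477, 0, -0.373]
  ]
}}

```text
time: 14.87
tool_pos: [0.4219, -0.0017, 0.1774]
ee_rot: [-3.141, -0.003, -3.032]
wrist_force: [0.6, 0.0, -1.7]
width: 0.01
finger_force: 30.0
```

>>> {"api": "arm_command", "payload": {
  "targets": [
    [0, 0, 0, 0],
    [0, 0, -0.04, 0],
    [0, 0, -0.1, 0],
    [0, 0, -0.16, 0],
    [0, 0, -0.21, 0],
    [0, 0, -0.24, 0],
    [0, 0, -0.26, 0],
    [0, 0, -0.26, 0]
  ]
}}

```text
time: 15.53
tool_pos: [0.4217, 0.0014, 0.0454]
ee_rot: [3.139, -0.007, -3.025]
wrist_force: [0.1, 0.2, -1.7]
width: 0.0094
finger_force: 30.0
```

>>> {"api": "arm_command", "payload": {
  "targets": [
    [0, 0, 0, 0],
    [0, 0, 0, 0],
    [0, 0, 0, 0],
    [0, 0, 0, 0],
    [0, 0, 0, 0],
    [0, 0, 0, 0]
  ]
}}

```text
time: 16.03
tool_pos: [0.4248, 0.0005, 0.0495]
ee_rot: [-3.141, 0.001, -3.026]
wrist_force: [-0.0, 0.2, -2.3]
width: 0.0098
finger_force: 30.0
```

```bash
python3 - <<'E'
from h import *
o=robot.get_obs();print(o['tool_pos'],o['ee_rot'],o['time'],o['width'])
im,c=snap('wrist','w6.png');z=o['tool_pos'][2]-.0187+.006
d=np.array([.9934,.1149]);p=o['tool_pos'][:2]
for s in(-.015,.125):print([np.round(proj(c,[*(p+d*s+k*np.array([-d[1],d[0]])),z])) for k in(-.035,.035)])
snap('scene','s6.png')
E
```

```text
[0.4248481  0.0005027  0.04945858] [-3.14136051e+00  1.27649664e-03 -3.02606471e+00] 16.0333 0.009752447277687943
[array([264., 200.]), array([367., 200.])]
[array([270., 374.]), array([360., 374.])]
```

>>> {"api": "arm_command", "payload": {
  "targets": [
    [0, 0, -0.01, 0],
    [0, 0, -0.02, 0],
    [0, 0, -0.03, 0],
    [0, 0, -0.038, 0],
    [0, 0, -0.042, 0],
    [0, 0, -0.042, 0],
    [0, 0, -0.042, 0],
    [0, 0, -0.042, 0]
  ]
}}

```text
time: 16.8
tool_pos: [0.4245, 0.0006, 0.0279]
ee_rot: [3.142, 0.0, -3.026]
wrist_force: [-0.6, -0.8, -2.5]
width: 0.0096
finger_force: 30.0
```

```bash
cat > m7.py <<'E'
from h import *
from m2 import edgefit,inter
print('----')
def grip(tag,uz):
    o=robot.get_obs();im,c=snap('wrist',tag);I=im[:,:,::-1].copy();print(o['tool_pos'],o['ee_rot'],o['wrist_force'].round(1))
    yaw=o['ee_rot'][2]+np.pi;d=np.array([np.cos(yaw),np.sin(yaw)]);n=np.array([-d[1],d[0]]);p=o['tool_pos'][:2]
    w=lambda x,y:np.array(proj(c,[*(p+d*x+n*y),uz+.006]))
    e=edgefit(I,w(-.015,-.033),w(-.015,-.008),w=6);l=edgefit(I,w(-.013,-.035),w(.02,-.035),w=6);r=edgefit(I,w(-.013,.035),w(.02,.035),w=6)
    e2=edgefit(I,w(-.015,.008),w(-.015,.033),w=6)
    a,b=inter(e,l),inter(e2,r);pa,pb=[onz(c,*q,uz+.006)[:2] for q in(a,b)]
    v=pb-pa;print('grip end px',a,b,'exp',w(-.015,-.035),w(-.015,.035),'width',np.linalg.norm(v),'yaw',np.degrees(np.arctan2(-v[0],v[1])),'tool',np.degrees(yaw),'x,y offset of end mid in tool',(((pa+pb)/2-p)@d),((pa+pb)/2-p)@n)
    for q in(l,r):
        u=[onz(c,*(q[0]+k*q[1]),uz+.006)[:2] for k in(-25,25)];t=u[1]-u[0];t*=np.sign(t[0]);print('side yaw',np.degrees(np.arctan2(t[1],t[0])))
    return c,I,pa,pb
if __name__=='__main__':
    import sys;grip(sys.argv[1],float(sys.argv[2]))
E
python3 m7.py w7.png .009 | sed '1,/----/d'
```

```text
[0.4245386  0.00055313 0.02791458] [ 3.14154902e+00  3.07697630e-04 -3.02609780e+00] [-0.6 -0.8 -2.5]
grip end px [265.9877  196.82628] [362.84827 205.6016 ] exp [263.62613576 199.53713238] [366.86392282 199.58527649] width 0.06604243429291351 yaw 1.3058745118619415 tool 6.617367539915077 x,y offset of end mid in tool -0.013834184533748113 -0.0004516407911849378
side yaw 6.740914609496165
side yaw 6.524510029118361
```

The board is square to the tool (side yaws 6.5–6.7°, lateral offset -0.5 mm). Slide in.

>>> {"api": "arm_command", "payload": {
  "targets": [
    [0.01, 0.0012, 0, 0],
    [0.03, 0.0035, 0, 0],
    [0.05, 0.0058, 0, 0],
    [0.07, 0.0082, 0, 0],
    [0.09, 0.0105, 0, 0],
    [0.11, 0.0128, 0, 0],
    [0.12, 0.014, 0, 0],
    [0.12, 0.014, 0, 0]
  ]
}}

```text
time: 17.52
tool_pos: [0.4857, 0.0077, 0.0277]
ee_rot: [3.142, 0.0, -3.026]
wrist_force: [-0.4, -0.4, -1.3]
width: 0.0095
finger_force: 30.0
```

>>> {"api": "arm_command", "payload": {
  "targets": [
    [0.01, 0.0012, 0, 0],
    [0.03, 0.0035, 0, 0],
    [0.05, 0.0058, 0, 0],
    [0.07, 0.0082, 0, 0],
    [0.09, 0.0105, 0, 0],
    [0.11, 0.0128, 0, 0],
    [0.12, 0.014, 0, 0],
    [0.12, 0.014, 0, 0]
  ]
}}

```text
time: 18.18
tool_pos: [0.5457, 0.0147, 0.0277]
ee_rot: [3.142, 0.0, -3.026]
wrist_force: [-0.2, -0.7, -1.7]
width: 0.0096
finger_force: 30.0
```

>>> {"api": "arm_command", "payload": {
  "targets": [
    [0, 0, 0, 0],
    [0, 0, 0, 0],
    [0, 0, 0, 0],
    [0, 0, 0, 0]
  ]
}}

```text
time: 18.52
tool_pos: [0.544, 0.0145, 0.0278]
ee_rot: [3.141, -0.0, -3.026]
wrist_force: [0.6, 0.1, -2.1]
width: 0.0099
finger_force: 30.0
```

No contact forces. Check the position against the mouth edge before the last 26 mm.

```bash
cat > m8.py <<'E'
from m7 import *
import sys
uz=float(sys.argv[2]);c,I,pa,pb=grip(sys.argv[1],uz)
o=robot.get_obs();S=np.array([.4708,.0060]);d=np.array([.9934,.1149]);n=np.array([-d[1],d[0]])
w=lambda x,y,z:np.array(proj(c,[*(S+d*x+n*y),z]))
m=edgefit(I,w(0,-.05,.008),w(0,.05,.008),w=6)
for s in(0,):
    q=m[0];P=onz(c,*q,.008)[:2];print('mouth line in stage x (0 exp)',(P-S)@d,'y',(P-S)@n)
l=edgefit(I,w(.01,-.058,.008),w(.06,-.058,.008),w=5);r=edgefit(I,w(.01,.058,.008),w(.06,.058,.008),w=5)
A,B=[onz(c,*inter(m,k),.008)[:2] for k in(l,r)];print('mouth corners',A,B,'mid in stage',((A+B)/2-S)@d,((A+B)/2-S)@n,np.linalg.norm(A-B))
t=np.array(o['tool_pos'][:2]);print('tool in stage',(t-S)@d-.2,(t-S)@n)
# rim profile: green edge & plate edge along 3 columns
h=cv2.cvtColor(I,cv2.COLOR_BGR2HSV);tz=uz+.006
yaw=o['ee_rot'][2]+np.pi;D=np.array([np.cos(yaw),np.sin(yaw)]);N=np.array([-D[1],D[0]])
for y in(-.025,-.018,.018,.025):
    xs=np.arange(-.025,-.005,.0005);u=np.array([proj(c,[*(t+D*x+N*y),tz]) for x in xs],np.float32)
    px=cv2.remap(I,u[:,:1],u[:,1:],1)[:,0].astype(int)
    g=(px[:,1]-px[:,2]);k=np.argmax(g>25);gx=xs[k];gm=np.abs(np.gradient(px.sum(1).astype(float)));j=gm[:max(k-3,3)].argmax();print('y',y,'green from',round(gx,4),'strongest edge before',round(xs[j],4),gm[j])
E
python3 m8.py w8.png .009 | sed '1,/----/d'
```

```text
[0.54396283 0.01453002 0.02781924] [ 3.14148314e+00 -2.30040953e-04 -3.02617951e+00] [ 0.6  0.1 -2.1]
grip end px [266.37115 205.32918] [362.90277 205.38194] exp [263.60514302 199.57796827] [366.88171299 199.62445148] width 0.06571317190568643 yaw 6.608131203368271 tool 6.612686214625973 x,y offset of end mid in tool -0.010964400546296323 -0.0004096342994089038
side yaw 6.542659317100945
side yaw 6.385470739281283
mouth line in stage x (0 exp) 0.00025329169774778224 y 0.0013051488581462135
mouth corners [ 0.4776216 -0.0500619] [0.46443362 0.06256178] mid in stage 0.0002548260083908104 0.00022213844962941595 0.11339319362606903
tool in stage -0.1262552958575568 7.04296016471092e-05
y -0.025 green from -0.0095 strongest edge before -0.0165 63.5
y -0.018 green from -0.0095 strongest edge before -0.0165 69.0
y 0.018 green from -0.0095 strongest edge before -0.0165 67.5
y 0.025 green from -0.01 strongest edge before -0.0165 70.5
```

```bash
python3 - <<'E'
from h import *
import pickle
g=np.array([.5113,.2390]);y=-2.245+np.pi;d=np.array([np.cos(y),np.sin(y)]);n=np.array([-d[1],d[0]])
o1,o2=pickle.load(open('o.pkl','rb'));o3,o4=[pickle.load(open(f,'rb')) for f in('o3.pkl','o4.pkl')]
for f,o in(('w1',o1),('w2',o2),('w3',o3),('w4',o4)):
    c=cam('wrist',o);I=cv2.imread(f'pics/{f}.png');P=g+.1*d;u,v=map(int,proj(c,[*P,.011]));w=22
    m=(I[v-w:v+w,u-w:u+w].max(2)<62).astype(np.uint8);k=max(cv2.findContours(m,0,2)[0],key=cv2.contourArea);r=cv2.minAreaRect(k)
    q=onz(c,r[0][0]+u-w,r[0][1]+v-w,.011)[:2]-g;print(f,np.round(r[1],1),'chip along',q@d,'across',q@n)
E
```

```text
w1 [19. 19.] chip along 0.10007209762099953 across 0.002058493316319014
w2 [19.2 20.4] chip along 0.0970118293926112 across -0.0013472857251817308
w3 [26.5 30.3] chip along 0.09668728136015042 across -0.002180685433253844
w4 [24. 25.] chip along 0.09818046356109845 across -0.0007990026450680615
```

The chip lies about 99 mm ahead of the TCP and the tool is at stage x = -126.4 mm, so I move 27 mm further and set it down.

>>> {"api": "arm_command", "payload": {
  "targets": [
    [0.01, 0.0012, 0, 0],
    [0.025, 0.0029, 0, 0],
    [0.04, 0.0046, 0, 0],
    [0.05, 0.0057, 0, 0],
    [0.054, 0.0062, 0, 0],
    [0.054, 0.0062, 0, 0],
    [0.054, 0.0062, 0, 0],
    [0.054, 0.0062, 0, 0]
  ]
}}

```text
time: 19.23
tool_pos: [0.5712, 0.0177, 0.0276]
ee_rot: [3.141, -0.001, -3.026]
wrist_force: [0.3, 0.4, -2.9]
width: 0.0095
finger_force: 30.0
```

>>> {"api": "arm_command", "payload": {
  "targets": [
    [0, 0, -0.001, 0],
    [0, 0, -0.002, 0],
    [0, 0, -0.002, 0],
    [0, 0, -0.002, 0],
    [0, 0, -0.002, 0],
    [0, 0, -0.002, 0]
  ]
}}

```text
time: 19.73
tool_pos: [0.5714, 0.0177, 0.0269]
ee_rot: [3.142, 0.0, -3.026]
wrist_force: [-0.3, -0.8, -2.1]
width: 0.0098
finger_force: 30.0
```

>>> {"api": "arm_command", "payload": {
  "targets": [
    [0, 0, -0.001, 0],
    [0, 0, -0.0015, 0],
    [0, 0, -0.0015, 0],
    [0, 0, -0.0015, 0]
  ]
}}

```text
time: 20.07
tool_pos: [0.5715, 0.0176, 0.0267]
ee_rot: [-3.142, 0.0, -3.026]
wrist_force: [-2.5, 0.5, 3.2]
width: 0.0096
finger_force: 30.0
```

>>> {"api": "arm_command", "payload": {
  "targets": [
    [0, 0, -0.001, 0],
    [0, 0, -0.002, 0],
    [0, 0, -0.002, 0],
    [0, 0, -0.002, 0]
  ]
}}

```text
time: 20.4
tool_pos: [0.5715, 0.0176, 0.0267]
ee_rot: [-3.141, 0.001, -3.026]
wrist_force: [-3.7, 0.5, 7.7]
width: 0.0095
finger_force: 30.0
```

```bash
python3 m8.py w9.png .008 | sed '1,/----/d'
```

```text
[0.57150936 0.01764063 0.02672272] [-3.14143587e+00  6.56804129e-04 -3.02598519e+00] [-3.7  0.5  7.7]
grip end px [265.89606 197.33215] [363.22983 197.43855] exp [263.58634018 199.59879695] [366.91431579 199.65202836] width 0.06582821752912012 yaw 6.589198822767618 tool 6.623819897265703 x,y offset of end mid in tool -0.016560811627042996 -0.00046422812173311633
side yaw 6.879630685006938
side yaw 6.5029094220716415
mouth line in stage x (0 exp) 0.0005174872828538582 y -0.008174588495702566
mouth corners [ 0.47774508 -0.05020229] [0.46489497 0.06244221] mid in stage 0.0005303789608044724 5.94199139533636e-05 0.11337507745748922
tool in stage -0.09862502434246348 -4.149171929066636e-06
y -0.025 green from -0.0095 strongest edge before -0.015 69.5
y -0.018 green from -0.0095 strongest edge before -0.0165 69.5
y 0.018 green from -0.0095 strongest edge before -0.0165 65.0
y 0.025 green from -0.0095 strongest edge before -0.0165 71.5
```

Seated at z=0.0267 as predicted, tool at stage x ≈ -99 mm. Release and retreat straight up, then back.

>>> {"api": "arm_command", "payload": {
  "targets": [
    [0, 0, 0.003, 0],
    [0, 0, 0.003, 0],
    [0, 0, 0.003, 0],
    [0, 0, 0.003, 0],
    [0, 0, 0.003, 0],
    [0, 0, 0.003, 0],
    [0, 0, 0.003, 0]
  ],
  "claw": 0.4
}}

```text
time: 21.03
tool_pos: [0.5713, 0.0177, 0.0263]
ee_rot: [3.141, -0.0, -3.026]
wrist_force: [-0.1, -0.3, -0.9]
width: 0.053
finger_force: 0.0
```

>>> {"api": "arm_command", "payload": {
  "targets": [
    [0, 0, 0.02, 0],
    [0, 0, 0.07, 0],
    [0, 0, 0.13, 0],
    [0, 0, 0.19, 0],
    [-0.034, -0.006, 0.25, 0],
    [-0.034, -0.006, 0.258, 0],
    [-0.034, -0.006, 0.258, 0],
    [-0.034, -0.006, 0.258, 0]
  ]
}}

```text
time: 21.7
tool_pos: [0.5545, 0.0147, 0.1557]
ee_rot: [3.142, 0.001, -3.026]
wrist_force: [-0.1, -0.4, -0.5]
width: 0.056
finger_force: 0.0
```

>>> {"api": "arm_command", "payload": {
  "targets": [
    [0, 0, 0, 0],
    [0, 0, 0, 0],
    [0, 0, 0, 0]
  ]
}}

```text
time: 21.95
tool_pos: [0.5536, 0.0148, 0.1535]
ee_rot: [3.141, -0.004, -3.026]
wrist_force: [-1.2, -0.1, -0.7]
width: 0.0563
finger_force: 0.0
```

```bash
cat > m9.py <<'E'
from m4 import *
print('----')
o=robot.get_obs();im,c=snap('wrist','w10.png');I=im[:,:,::-1].copy();print(o['tool_pos'],o['ee_rot'])
S=np.array([.4708,.0060]);d=np.array([.9934,.1149]);n=np.array([-d[1],d[0]])
w=lambda x,y,z:np.array(proj(c,[*(S+d*(x+.2)+n*y),z]))
m=edgefit(I,w(-.2,-.055,.008),w(-.2,.055,.008),w=4);P=onz(c,*m[0],.008)[:2];mx=(P-S)@d-.2
u,v=map(int,w(-.1,0,.064));f=fin(I,u-12,v-22,u+12,v+22);F=onz(c,*f[0],.064)[:2]
print('mouth x',mx,'fin stage',(F-S)@d-.2,(F-S)@n,f[1])
C=np.array([onz(c,*q,.064)[:2] for q in f[2]]);print('fin span',((C-S)@d-.2).round(4))
s,cs=snap('scene','s10.png');cv2.imwrite('pics/fin.png',np.vstack([I[60:310,150:550],cv2.resize(s[110:300,180:480,::-1],(400,253))]))
E
python3 m9.py | tac | sed '/----/,$d' | tac
```

```text
[0.55360302 0.01477351 0.15350004] [ 3.14078803 -0.00358528 -3.0260339 ]
mouth x -0.1997043108535095 fin stage -0.09878411646899386 3.841154425814931e-05 (25.0, 8.0)
fin span [-0.1108 -0.1108 -0.0866 -0.0866]
```

View pics/fin.png

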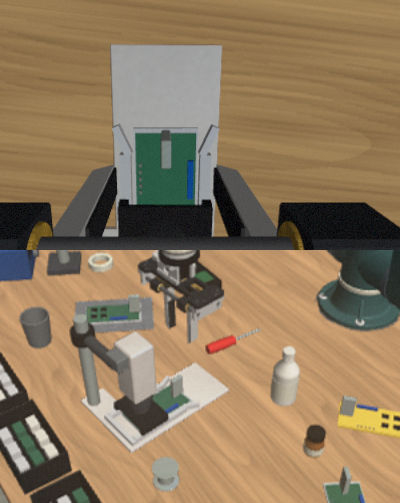

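The final picture shows the board square in the channel with its fin at stage x ≈ -99 mm (chip within about 1 mm of the lens axis). Done lies on the mat, the rest is untouched and the gripper is clear. Hand in.

```bash
python3 -c "
from bench import robot
print(robot.close_job())"
```

```text
the job is handed in; nothing more can be done
None
```

The job is handed in: board_done lies flat and wholly on the mat, and board_next is in the channel and released, its chip centred under the lens to within an estimated 1–2 mm.

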